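# Scan an LED tile and press it home in the contact jig

## Task

Scan the bar-code label on the square LED tile with the cordless scanner, holding it steady about a hand's width straight above the label for a good second, then stand the scanner back, nose down, in its charging cradle. Take the tile to the test jig, lay it flat on the plate, light face down as it is (any of its four sides may go to either fence), and push it fully home into the corner, square and firm against both dark steel fences at once, against the sprung contacts. Finish while still holding it pressed there, without letting go, and leave the other things on the bench alone.

Things in the scene. Friction and masses are not known exactly. Their poses are not given: they have to be found in the camera images.
- tile: Square LED tile, light face down: pale frame 110 x 110 x 14 mm, dark grey back, on it a central cream driver box 56 (tile x) x 44 (tile y) mm, 22 mm high (36 mm over all): pick it up by the box. Contact pads on all four edges: any quarter turn fits the jig. About 260 g. Origin: centre of the underside; z up out of the back; x from the box to the label.
- tile_label (a point): Centre of the white bar-code label (24 mm along the tile's x by 40 mm along y) on the tile's back beside the driver box, 40.5 mm from the tile's centre along its +x and 14.5 mm above its underside. Same axes as the tile.
- scanner: Cordless pistol scanner, black nose, yellow head, black handle, 200 g, nose down in the cradle. Origin: centre of the nose face; z from nose up the head (it reads along -z); x away from the handle. Head 42 mm (y) x 98 mm (z); 56 mm (x) in the lowest 40 mm, 50 above. Handle 30 mm wide, goes to x = -135 mm, z up to 105 mm. Reads 40 to 180 mm off, within 15 mm of its axis and 20 deg, still for 0.7 s.
- scanner_grip (a point): A good place to grip the scanner's yellow head from above, fingers closing across its 42 mm width (scanner y): 74 mm above the nose, 24 mm below the head's flat back end, 8 mm off the head's axis towards the handle. Same axes as the scanner.
- cradle: Fixed black charging cradle: base 104 x 88 x 10 mm with a rectangular cup 66 mm (x) by 52 mm (y) inside, walls 4 mm, rim 50 mm above the bench. The scanner stands in it with its axes along the cradle's. Origin: centre of the underside; z up.
- cradle_seat (a point): Centre of the cup's floor, 10 mm above the bench, where the scanner's nose rests.
- jig: Fixed test jig: aluminium plate, top 15 mm above the bench, x -95 to +120 mm, y -95 to +95 mm, with a white window and two dark steel fences 12 mm high at right angles (plate and fences slippery, friction 0.3): fence_far, stop face at x = +65 mm facing -x; fence_side, stop face at y = -65 mm facing +y. Black terminal box, 34 mm above the plate, behind fence_far. Origin: on the underside; z up.
- jig_home (a point): Point on the top of the jig's plate where the centre of the tile's underside lies when the tile is home, against both fences: 10 mm along the jig's +x and 10 mm along its -y from its origin, 15 mm above the bench. Same axes as the jig.
- fence_far: Steel fence of the jig across its +x side, 20 mm thick, 105 mm long, 12 mm above the plate. Origin: middle of the foot of its stop face; the face looks along the jig's -x.
- fence_side: Steel fence of the jig along its -y side, same size. Origin: middle of the foot of its stop face; the face looks along the jig's +y.
- contact_far (a joint): Sprung brass pin, 7 mm thick, 7 mm above the plate, in fence_far, facing the middle of the tile's edge: m pushed in. 0 = standing 4 mm out of the fence; about 0.0035 when the tile is hard against the fence. It pushes back with 1.8 N at 0, 3 N when home: push the tile towards each fence with about 10 to 20 N; let go and it springs out.
- contact_side (a joint): The same sprung contact in fence_side (0 = 4 mm out, about 0.0035 = home; 1.8 to 3 N).
- multimeter: Bystander: orange hand multimeter, 80 x 165 x 37 mm, lying on the bench. Origin: centre of its underside. Leave alone.
- round_lamp: Bystander: round white LED lamp, 104 mm across, 18 mm high, lying on the bench. Origin: centre of its underside. Leave alone.
- screwdriver: Bystander: screwdriver lying on the bench, about 200 mm long along its x. Leave alone.
Not all that is in view belongs to the job. Several things have the shape of the tile; the one meant has the colours described above.

How it is judged:
By the outcome, as a careful person would: the job done as asked, in the order asked, and still so for the second after the job is handed in, while the arm keeps its last pose, push and grip.
It also fails if it takes over 70 s, if anything falls off the work surface, if the arm or the gripper's body presses on something with over 40 N, if the wrist force passes 120 N, or if a joint passes its speed limit or range.

## Robot

A 6-joint arm with a two-finger parallel gripper is mounted at the origin on the work surface. World frame = base frame: x ahead of the robot, y to its left, z up, the work surface at z = 0. Lengths are in m, angles in rad, forces in N, time in s.
With the tool pointing down it reaches from about 0.225 to 0.875 m from the base axis. Payload 3.4 kg.
Tool frame: the origin (TCP) lies at the very end of the fingers, on their centre line; the grasp point (between the pads) lies behind it (manip.grasp_offset is the z of the grasp point in the tool frame, in m); z points along the fingers, y is the line along which they close (so a half turn about z gives the same grasp; the last joint's range is limited). The gripper opens to 85 mm and grips with 20 to 120 N. Pads are 22 mm wide; open, the fingers measure 114 mm over their backs; the gripper's body (76 mm by 85 mm) begins 54 mm behind the grasp point. The pads swing forward as they close: fully open they stand 13 mm farther back than shut.
Start: joints at [-1.309, 0.276, 1.505, -0, 1.361, -0.121], TCP at [0.215, -0.533, 0.231] pointing down, gripper open.
Joint ranges: [-2.89, 2.89], [-0.75, 2.08], [0.22, 2.7], [-1.18, 4.32], [0.11, 2.71], [-2.7, 2.7]. Speed limits (rad/s): [2.57, 2.57, 3.14, 3.14, 3.14, 3.14].

## Interface

Orientations are given as a unit quaternion [w, x, y, z].
In Python, from rig import manip gives the robot as it stands.
- The arm moves only by the shell command python3 -m pendant 'ROWS' [FORCE]. ROWS is JSON, a list of rows, each an object of numbers: "dx", "dy", "dz": the shift along the tool's x, y, z in m; "rx", "ry", "rz": the turn, a rotation vector about the tool's x, y, z in degrees; "hand": the finger opening in m, from 0 to 0.0854. In form: [{"dx": .., "dy": .., "dz": .., "rx": .., "ry": .., "rz": .., "hand": ..}, ...]. A call has 1 to 12 rows; each row shifts and turns the commanded pose from where the row before left it, along the tool's axes as they then stand; what a row does not reach is not made up. A row lasts 1/12 s, in which the tool goes at most 41.7 mm and 7.16 degrees, less where a joint would pass 70% of its speed; a pose out of reach is approached as far as the arm can. A call is refused whole if a number of a shift passes 0.0417 or a number of a turn 7.16, either way. A call with a gripper value outside its range is refused whole. The fingers move at their own pace and stop on an object; FORCE is the grip in N (left out, the last holds). Time passes only in rows, so rows that do not move let the fingers close. It gives the time, the measured TCP pose, the force, the opening and the grip force at its end, in the units of the state.
- manip.get_state(): the state, without advancing time (a new reading comes with each control period).
- manip.get_image(name): name is "side" or "top" or "wrist"; returns a dict with "frame" (420x560x3 uint8, red, green, blue), "fx", "fy", "cx", "cy" (pixels), "position" and "attitude" of the camera in the world; the wrist camera has in their place "mount" (4x4, takes a point from camera to tool coordinates, whose origin is the TCP and whose axes are the flange's). Camera axes: x right, y up, looking along -z (the intrinsics and any distortion apply to the point x, -y, -z); pixel columns grow to the right and rows downward; lengths in m; the calibration is good to about 2 mm. A picture is of the moment at which its call begins: read the wrist's pose just before it. There is no depth.
- manip.sign_off(): hands the job in; it is judged then, once.
The state is a dict: "clock": time; "qpos": joint angles; "qd": joint speeds; "effort": joint torques, N m; "position": TCP position; "ee_rot": TCP orientation; "contact_force": force on the tool from outside, world axes, zero at the start; "moment": the same for the moment, N m; "width": finger opening in m; "gripper_force": force on a finger pad.
Only numpy, scipy, OpenCV 4.12 (cv2) and the standard library are available. Lean on these libraries where they do the work, as an engineer would, in place of code of your own. Each camera call takes 0.05 s, during which the arm holds its last target. There are 200 camera calls.

## Working session

There is one attempt and no reset: what is moved stays moved. The work goes in short steps, Python scripts to look and compute and a shell command to move; the robot and the scene stay as the last step left them, time stands still between calls to the robot, and variables do not carry over. Pictures are saved under pics/ and viewed, at most 10 in all, crops included, and the job is handed in when it is done.

```bash
ls; mkdir -p pics
python3 - <<'E'
from rig import manip
import cv2
s=manip.get_state();print(s, manip.grasp_offset)
for n in ("top","side"):
    d=manip.get_image(n);cv2.imwrite(f"pics/{n}0.png",d["frame"][:,:,::-1])
    print(n,{k:v for k,v in d.items() if k!="frame"})
d=manip.get_image("wrist");print({k:v for k,v in d.items() if k!="frame"})
E
```

```text
pics
{'clock': 0.0, 'qpos': array([-1.30901539e+00,  2.76586801e-01,  1.50612039e+00, -2.66529152e-05,
        1.36072118e+00, -1.21018575e-01]), 'qd': array([-0.00024533,  0.00031641, -0.00018615,  0.00051426,  0.00078303,
       -0.00144455]), 'effort': array([ 3.18801474e-03, -4.16764784e+01, -2.45806539e+01,  2.99728645e-04,
        1.12171308e-02, -1.02820212e-05]), 'position': array([ 0.21461089, -0.5328751 ,  0.23044947]), 'ee_rot': array([-9.14670140e-04,  9.81737972e-01,  1.90235934e-01, -7.75453335e-05]), 'contact_force': array([ 0.41793094,  0.20844032, -0.22031752]), 'moment': array([-0.0262929 , -0.04086494,  0.00340973]), 'gripper_force': 0.0, 'width': 0.08567775600798873} -0.0187
top {'fx': 395.04264584611116, 'fy': 395.04264584611116, 'cx': 278.55065963957435, 'cy': 214.6941096582543, 'position': array([ 0.32104365, -0.00400216,  1.14336207]), 'attitude': array([-0.70015344, -0.06306118,  0.05386898,  0.70915907])}
side {'fx': 393.4071248136214, 'fy': 393.4071248136214, 'cx': 277.61029045324227, 'cy': 215.19856718636026, 'position': array([0.18801034, 0.60680889, 0.62498605]), 'attitude': array([-0.22601356, -0.10493467,  0.43090573,  0.86731012])}
{'fx': 310.61358399890355, 'fy': 310.61358399890355, 'cx': 274.96590663991526, 'cy': 209.72663281735836, 'mount': array([[ 3.23105687e-04,  9.52081636e-01,  3.05843839e-01,
         7.90782403e-02],
       [ 9.99999306e-01,  3.90122721e-05, -1.17788324e-03,
         4.83323539e-04],
       [-1.13337266e-03,  3.05844007e-01, -9.52080962e-01,
        -1.42825515e-01],
       [ 0.00000000e+00,  0.00000000e+00,  0.00000000e+00,
         1.00000000e+00]])}
```

View pics/top0.png

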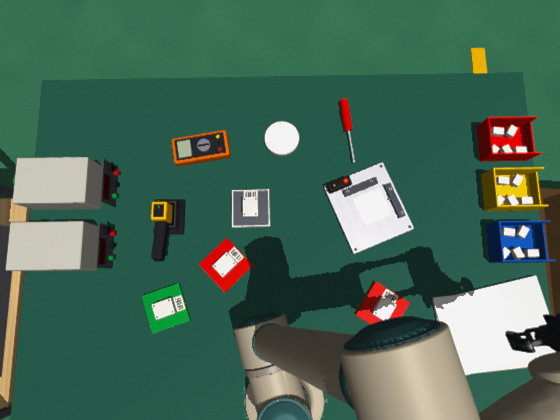

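View pics/side0.png

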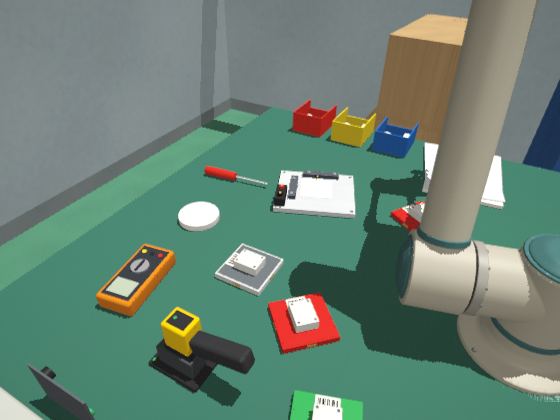

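```bash
cat > h.py <<'E'
import numpy as np, cv2
from rig import manip
from scipy.spatial.transform import Rotation as R
def rot(q): return R.from_quat(np.roll(q,-1))
class Cam:
    def __init__(s,name):
        st=manip.get_state(); d=manip.get_image(name)
        s.im=d["frame"]; s.K=np.array([[d["fx"],0,d["cx"]],[0,d["fy"],d["cy"]],[0,0,1]])
        if "mount" in d:
            T=np.eye(4);T[:3,:3]=rot(st["ee_rot"]).as_matrix();T[:3,3]=st["position"];T=T@d["mount"]
            s.R=T[:3,:3];s.t=T[:3,3]
        else: s.R=rot(d["attitude"]).as_matrix();s.t=np.array(d["position"])
        s.F=s.R@np.diag([1,-1,-1])
    def ray(s,px):
        px=np.atleast_2d(px).astype(float)
        d=np.c_[px,np.ones(len(px))]@np.linalg.inv(s.K).T@s.F.T
        return d/np.linalg.norm(d,axis=1)[:,None]
    def plane(s,px,z):
        d=s.ray(px); return s.t+d*((z-s.t[2])/d[:,2])[:,None]
    def proj(s,P):
        p=(np.atleast_2d(P)-s.t)@s.F; p=p@s.K.T; return p[:,:2]/p[:,2:]
    def hsv(s): return cv2.cvtColor(s.im,cv2.COLOR_RGB2HSV)
    def save(s,f,box=None,k=1):
        im=s.im[:,:,::-1]
        if box: im=im[box[1]:box[3],box[0]:box[2]]
        cv2.imwrite(f,cv2.resize(im,None,fx=k,fy=k,interpolation=cv2.INTER_CUBIC))
def tri(rs):  # list of (origin,dir)
    A=sum(np.eye(3)-np.outer(d,d) for o,d in rs); b=sum((np.eye(3)-np.outer(d,d))@o for o,d in rs)
    X=np.linalg.solve(A,b); return X,[np.linalg.norm(np.cross(X-o,d)) for o,d in rs]
def blobs(mask,amin=30):
    n,l,st,c=cv2.connectedComponentsWithStats(mask.astype(np.uint8))
    return [(np.round(c[i],1),st[i].tolist(),l==i) for i in range(1,n) if st[i,4]>=amin]
def delta(pos,yaw,tilt=None):
    """tool-frame shift (mm) and rotation vector (deg) from measured pose to pos, tool pointing down with tool-x at yaw (deg)"""
    s=manip.get_state();Rc=rot(s["ee_rot"]);c,n=np.cos(np.radians(yaw)),np.sin(np.radians(yaw))
    Rt=R.from_matrix(np.array([[c,n,0],[n,-c,0],[0,0,-1]]))
    dr=(Rc.inv()*Rt).as_rotvec(degrees=True)
    x=Rc.as_matrix()[:,0]
    print("pos",s["position"].round(4),"yaw",np.degrees(np.arctan2(x[1],x[0])).round(2),"| shift in tool mm",(Rc.inv().apply(np.array(pos)-s["position"])*1e3).round(1),"rot",dr.round(2),"t",round(s["clock"],2))
E
python3 - <<'E'
from h import *
t=Cam("top");d=Cam("side")
t.save("pics/topc.png",(130,150,430,290),2.6)
for n,c in (("top",t),("side",d)):
    h=c.hsv()
    y=(h[...,0]>20)&(h[...,0]<32)&(h[...,1]>150)&(h[...,2]>100)
    for b in blobs(y,60): print(n,"yellow",b[0],b[1], c.plane(b[0],.108).round(3))
print("tile",t.plane([[251,208],[250,195]],.014).round(3))
print("jig",t.plane([[368,207]],.015).round(3))
E
```

```text
top yellow [478.5  60.5] [471, 48, 16, 26, 371] [[ 0.927 -0.561  0.108]]
top yellow [516.  187.3] [487, 167, 62, 44, 1224] [[ 0.559 -0.625  0.108]]
top yellow [162.1 211.5] [151, 201, 21, 21, 274] [[0.507 0.32  0.108]]
side yellow [351.4 129. ] [331, 108, 46, 39, 1076] [[ 0.523 -0.482  0.108]]
side yellow [180.  332.8] [161, 307, 40, 50, 957] [[0.495 0.349 0.108]]
tile [[0.531 0.09  0.014]
 [0.569 0.092 0.014]]
jig [[ 0.529 -0.25   0.015]]
```

View pics/topc.png

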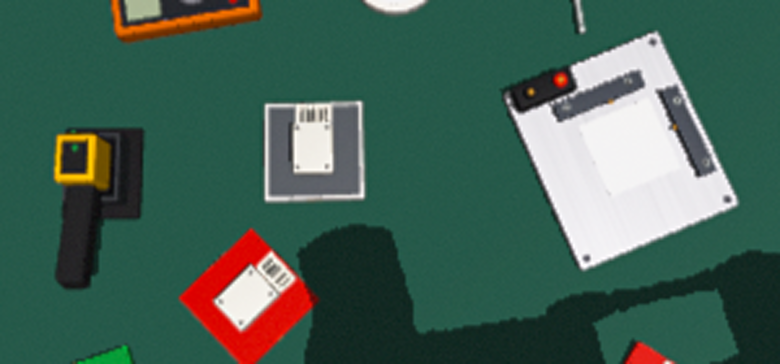

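The top view shows the scanner's yellow head at about (162,211), with its handle pointing down the image. The grey tile is at (251,208) with its label on the upper side. The jig is at (368,207), turned about 22°, with the terminal box at its upper left. I'll fly over there with the wrist camera.

```bash
python3 -m pendant '[{"dx":0.0255,"dy":-0.0227,"dz":-0.002},{"dx":0.0255,"dy":-0.0227,"dz":-0.002},{"dx":0.0255,"dy":-0.0227,"dz":-0.002},{"dx":0.0255,"dy":-0.0227,"dz":-0.002},{"dx":0.0255,"dy":-0.0227,"dz":-0.002},{"dx":0.0255,"dy":-0.0227,"dz":-0.002},{"dx":0.0255,"dy":-0.0227,"dz":-0.002},{"dx":0.0255,"dy":-0.0227,"dz":-0.002},{"dx":0.0255,"dy":-0.0227,"dz":-0.002},{"dx":0.0255,"dy":-0.0227,"dz":-0.002},{"dx":0.0255,"dy":-0.0227,"dz":-0.002},{"dx":0.0255,"dy":-0.0227,"dz":-0.002}]' 40
python3 -m pendant '[{"dx":0.0255,"dy":-0.0227,"dz":-0.002},{"dx":0.0255,"dy":-0.0227,"dz":-0.002},{"dx":0.0255,"dy":-0.0227,"dz":-0.002},{"dx":0.0255,"dy":-0.0227,"dz":-0.002},{"dx":0.0255,"dy":-0.0227,"dz":-0.002},{"dx":0.0255,"dy":-0.0227,"dz":-0.002},{"dx":0.0255,"dy":-0.0227,"dz":-0.002},{"dx":0.0255,"dy":-0.0227,"dz":-0.002},{"dx":0.0255,"dy":-0.0227,"dz":-0.002},{"dx":0.0255,"dy":-0.0227,"dz":-0.002},{"dx":0.0255,"dy":-0.0227,"dz":-0.002},{"dx":0.0255,"dy":-0.0227,"dz":-0.002}]'
python3 -m pendant '[{"rz":5.5},{"rz":5.5},{"rz":5.5},{"rz":5.5},{},{}]'
python3 - <<'E'
from h import *
delta([.58,.2,.28],0)
c=Cam("wrist");c.save("pics/w1.png")
import pickle;pickle.dump((c.im,c.K,c.F,c.t),open("w1.pkl","wb"))
E
```

```text
pos [ 0.2147 -0.5332  0.2309] yaw 21.94 | shift in tool mm [ 612.7 -543.7  -48.6] rot [-0.05  0.   21.94] t 0.25invalid input
invalid input
invalid input
```

View pics/w1.png

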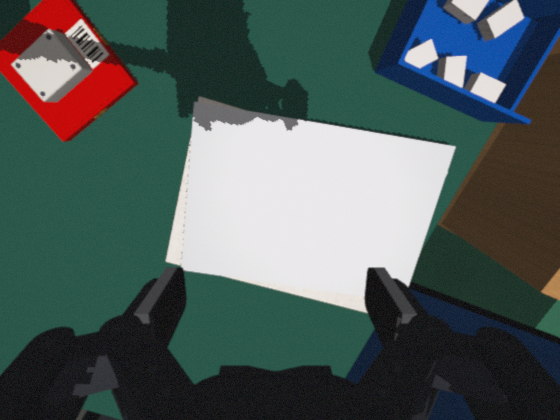

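The moves were refused, so the picture shows only the start place. Rows probably need every key, so I'll test one full row.

```bash
python3 -m pendant '[{"dx":0.0255,"dy":-0.0227,"dz":-0.002,"rx":0,"ry":0,"rz":0,"hand":0.085}]' 40; python3 -m pendant '[{"dx":0.0255,"dy":-0.0227,"dz":-0.002,"rx":0,"ry":0,"rz":0,"hand":0.085}]'
```

```text
clock: 0.38
position: [0.2282, -0.5075, 0.2324]
ee_rot: [0.002, 0.982, 0.188, -0.001]
contact_force: [1.3, 0.5, 0.1]
width: 0.0848
gripper_force: 0.0
clock: 0.47
position: [0.2448, -0.4727, 0.2346]
ee_rot: [-0.0, 0.982, 0.189, -0.0]
contact_force: [0.2, 0.2, 0.4]
width: 0.0848
gripper_force: 0.0
```

```bash
python3 -m pendant '[{"dx":0.0255,"dy":-0.0227,"dz":-0.002,"rx":0,"ry":0,"rz":0,"hand":0.085},{"dx":0.0255,"dy":-0.0227,"dz":-0.002,"rx":0,"ry":0,"rz":0,"hand":0.085},{"dx":0.0255,"dy":-0.0227,"dz":-0.002,"rx":0,"ry":0,"rz":0,"hand":0.085},{"dx":0.0255,"dy":-0.0227,"dz":-0.002,"rx":0,"ry":0,"rz":0,"hand":0.085},{"dx":0.0255,"dy":-0.0227,"dz":-0.002,"rx":0,"ry":0,"rz":0,"hand":0.085},{"dx":0.0255,"dy":-0.0227,"dz":-0.002,"rx":0,"ry":0,"rz":0,"hand":0.085},{"dx":0.0255,"dy":-0.0227,"dz":-0.002,"rx":0,"ry":0,"rz":0,"hand":0.085},{"dx":0.0255,"dy":-0.0227,"dz":-0.002,"rx":0,"ry":0,"rz":0,"hand":0.085},{"dx":0.0255,"dy":-0.0227,"dz":-0.002,"rx":0,"ry":0,"rz":0,"hand":0.085},{"dx":0.0255,"dy":-0.0227,"dz":-0.002,"rx":0,"ry":0,"rz":0,"hand":0.085},{"dx":0.0255,"dy":-0.0227,"dz":-0.002,"rx":0,"ry":0,"rz":0,"hand":0.085}]' | grep -E "clock|posi"
python3 -m pendant '[{"dx":0.0255,"dy":-0.0227,"dz":-0.002,"rx":0,"ry":0,"rz":0,"hand":0.085},{"dx":0.0255,"dy":-0.0227,"dz":-0.002,"rx":0,"ry":0,"rz":0,"hand":0.085},{"dx":0.0255,"dy":-0.0227,"dz":-0.002,"rx":0,"ry":0,"rz":0,"hand":0.085},{"dx":0.0255,"dy":-0.0227,"dz":-0.002,"rx":0,"ry":0,"rz":0,"hand":0.085},{"dx":0.0255,"dy":-0.0227,"dz":-0.002,"rx":0,"ry":0,"rz":0,"hand":0.085},{"dx":0.0255,"dy":-0.0227,"dz":-0.002,"rx":0,"ry":0,"rz":0,"hand":0.085},{"dx":0.0255,"dy":-0.0227,"dz":-0.002,"rx":0,"ry":0,"rz":0,"hand":0.085},{"dx":0.0255,"dy":-0.0227,"dz":-0.002,"rx":0,"ry":0,"rz":0,"hand":0.085},{"dx":0.0255,"dy":-0.0227,"dz":-0.002,"rx":0,"ry":0,"rz":0,"hand":0.085},{"dx":0.0255,"dy":-0.0227,"dz":-0.002,"rx":0,"ry":0,"rz":0,"hand":0.085},{"dx":0.0255,"dy":-0.0227,"dz":-0.002,"rx":0,"ry":0,"rz":0,"hand":0.085}]' | grep -E "clock|posi"
python3 -m pendant '[{"dx":0,"dy":0,"dz":0,"rx":0,"ry":0,"rz":5.5,"hand":0.085},{"dx":0,"dy":0,"dz":0,"rx":0,"ry":0,"rz":5.5,"hand":0.085},{"dx":0,"dy":0,"dz":0,"rx":0,"ry":0,"rz":5.5,"hand":0.085},{"dx":0,"dy":0,"dz":0,"rx":0,"ry":0,"rz":5.5,"hand":0.085},{"dx":0,"dy":0,"dz":0,"rx":0,"ry":0,"rz":0,"hand":0.085},{"dx":0,"dy":0,"dz":0,"rx":0,"ry":0,"rz":0,"hand":0.085}]'
cat >> h.py <<'E'
import pickle
def keep(c,f): pickle.dump(c.__dict__,open(f,"wb"))
def load(f):
    c=Cam.__new__(Cam);c.__dict__=pickle.load(open(f,"rb"));return c
E
python3 - <<'E'
from h import *
delta([.58,.2,.28],0)
c=Cam("wrist");c.save("pics/w2.png");keep(c,"w2.pkl")
for n in ("top","side"): keep(Cam(n),n+".pkl")
E
```

```text
clock: 1.38
position: [0.4124, -0.1342, 0.2576]
clock: 2.3
position: [0.5794, 0.2023, 0.2793]
clock: 2.8
position: [0.5789, 0.2006, 0.2791]
ee_rot: [0.0, 1.0, 0.001, -0.0]
contact_force: [0.1, -1.5, -0.5]
width: 0.085
gripper_force: 0.0
pos [0.5789 0.2006 0.2791] yaw 0.07 | shift in tool mm [ 1.1  0.6 -0.9] rot [0.01 0.01 0.07] t 2.8
```

View pics/w2.png

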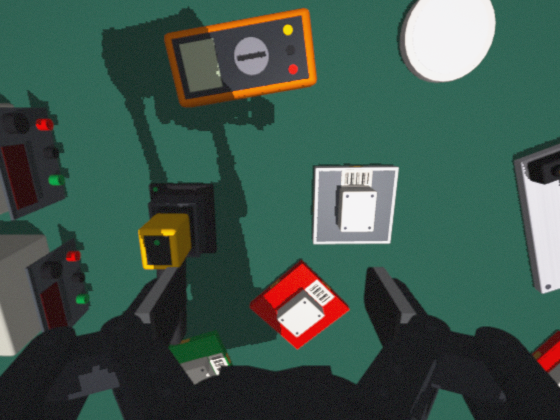

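Wrist view: the tile's outline runs about (314,166)-(397,243), with the label at (356,177) on its far side (+x). The scanner's yellow head is at (165,240) and the cradle base at about (183,217). I'll shift for a second view.

```bash
python3 -m pendant '[{"dx":-0.015,"dy":-0.025,"dz":0,"rx":0,"ry":0,"rz":0,"hand":0.085},{"dx":-0.015,"dy":-0.025,"dz":0,"rx":0,"ry":0,"rz":0,"hand":0.085},{"dx":-0.015,"dy":-0.025,"dz":0,"rx":0,"ry":0,"rz":0,"hand":0.085},{"dx":-0.015,"dy":-0.025,"dz":0,"rx":0,"ry":0,"rz":0,"hand":0.085},{"dx":0,"dy":0,"dz":0,"rx":0,"ry":0,"rz":0,"hand":0.085},{"dx":0,"dy":0,"dz":0,"rx":0,"ry":0,"rz":0,"hand":0.085}]' | grep posi
python3 - <<'E'
from h import *
c=Cam("wrist");c.save("pics/w3.png");keep(c,"w3.pkl")
W={n:load(n+".pkl") for n in ("w2","w3","top","side")}
Y={}
for n,w in W.items():
    h=w.hsv().astype(int)
    y=(h[...,0]>20)&(h[...,0]<32)&(h[...,1]>120)&(h[...,2]>60)
    p0=w.proj([[.51,.335,.08]])[0]
    b=min(blobs(y,100),key=lambda b:np.hypot(*(b[0]-p0)))
    m=cv2.morphologyEx(b[2].astype(np.uint8),cv2.MORPH_CLOSE,np.ones((15,15)))
    cn=max(cv2.findContours(m,0,2)[0],key=cv2.contourArea)
    print(n,"yellow",b[0],b[1],"poly",cv2.approxPolyDP(cv2.convexHull(cn),3,True)[:,0].tolist())
    # tile: pale/grey low-saturation blob near tile
    g=(h[...,1]<70)&(h[...,2]>70)
    p0=w.proj([[.53,.09,.02]])[0]
    bb=[b for b in blobs(g,300) if np.hypot(*(b[0]-p0))<25]
    if bb:
        b=max(bb,key=lambda b:b[1][4]);cn=max(cv2.findContours(b[2].astype(np.uint8),0,2)[0],key=cv2.contourArea)
        r=cv2.minAreaRect(cn);print(n,"tile",np.round(r[0],1),np.round(r[1],1),round(r[2],1),cv2.approxPolyDP(cn,6,True)[:,0].tolist())
E
```

```text
position: [0.5184, 0.3016, 0.2795]
w2 yellow [167.1 237. ] [138, 213, 53, 57, 1806] poly [[187, 214], [190, 249], [180, 265], [144, 268], [138, 230], [158, 213]]
w2 tile [355.  204.5] [79. 86.] 90.0 [[398, 167], [315, 166], [313, 244], [390, 243]]
w3 yellow [248.8 188.7] [227, 165, 43, 55, 1356] poly [[269, 168], [267, 217], [231, 218], [227, 177], [237, 165]]
w3 tile [434.5 161.5] [85. 99.] 90.0 [[394, 120], [386, 201], [468, 203], [484, 120]]
top yellow [511.5 188.2] [481, 167, 68, 44, 1975] poly [[543, 167], [548, 206], [485, 210], [481, 174], [493, 168]]
top tile [250.5 207.5] [39. 39.] 90.0 [[268, 188], [231, 190], [232, 227], [270, 225]]
side yellow [180.2 333.1] [161, 307, 41, 50, 971] poly [[176, 307], [198, 317], [201, 330], [188, 356], [164, 340], [161, 322]]
side tile [248.7 267.8] [58.6 44.3] 23.2 [[241, 243], [215, 277], [259, 295], [283, 259]]
```

View pics/w3.png

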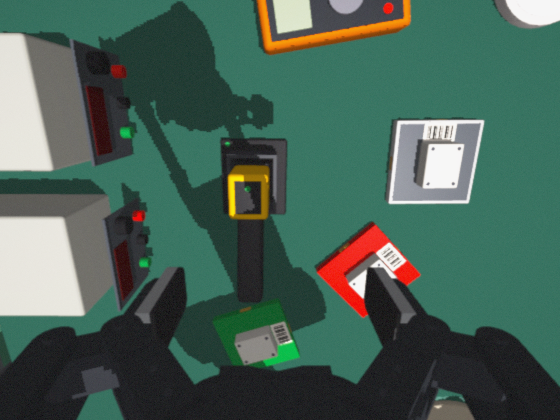

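```bash
cat > m.py <<'E'
from h import *
W={n:load(n+".pkl") for n in ("w2","w3","top","side")}
def T(a,**k):
    X,e=tri([(W[n].t,W[n].ray(p)[0]) for n,p in k.items()]);print(a,X.round(4),"err mm",np.round(np.array(e)*1e3,1));return X
C={}
for n in ("w2","w3"):
    w=W[n];h=w.hsv().astype(int)
    p=np.array([[398,167],[315,166],[313,244],[390,243]] if n=="w2" else [[394,120],[386,201],[468,203],[484,120]])
    m=np.zeros(h.shape[:2],np.uint8);cv2.fillPoly(m,[p],1);m=cv2.erode(m,np.ones((9,9)))
    g=m*h[...,2];v=(g>185)
    for b in blobs(v,60):
        cn=max(cv2.findContours(b[2].astype(np.uint8),0,2)[0],key=cv2.contourArea)
        r=cv2.minAreaRect(cn);print(n,b[0],b[1],np.round(r[0],1),np.round(r[1],1),round(r[2],1),cv2.boxPoints(r).round(1).tolist())
    # grey panel
    q=(m>0)
    w.im[v]=[255,0,0]
a=np.hstack([cv2.resize(W["w2"].im[155:255,305:405],None,fx=3,fy=3),cv2.resize(W["w3"].im[110:210,385:485],None,fx=3,fy=3)])
b=np.hstack([cv2.resize(W["w2"].im[175:275,130:230],None,fx=3,fy=3),cv2.resize(W["w3"].im[130:230,205:305],None,fx=3,fy=3)])
cv2.imwrite("pics/c1.png",np.vstack([a,b])[:,:,::-1])
T("yBL",w2=(144,268),w3=(231,218));T("yBR",w2=(180,265),w3=(267,217))
E
python3 m.py
```

```text
w2 [353.7 176.4] [319, 170, 54, 17, 389] [345.3 177.4] [53.2 15.3] 2.0 [[318.5, 184.1999969482422], [319.0, 168.8000030517578], [372.20001220703125, 170.6999969482422], [371.6000061035156, 186.10000610351562]]
w2 [358.2 211.3] [341, 191, 36, 41, 1316] [358.5 211. ] [40. 35.] 90.0 [[341.0, 191.0], [376.0, 191.0], [376.0, 231.0], [341.0, 231.0]]
w3 [395.4 159.2] [391, 124, 12, 74, 207] [395.2 160.3] [ 4.2 73.8] 7.3 [[388.3999938964844, 196.6999969482422], [397.79998779296875, 123.5], [402.0, 124.0], [392.6000061035156, 197.1999969482422]]
w3 [439.3 131.2] [423, 124, 34, 18, 418] [439.5 132.5] [17. 33.] 90.0 [[423.0, 124.0], [456.0, 124.0], [456.0, 141.0], [423.0, 141.0]]
w3 [442.6 165.6] [423, 144, 41, 45, 1534] [442.9 165.9] [35.1 49.1] 8.1 [[422.0, 187.6999969482422], [429.0, 139.10000610351562], [463.70001220703125, 144.10000610351562], [456.79998779296875, 192.6999969482422]]
yBL [0.4871 0.3484 0.1065] err mm [0.2 0.2]
yBR [0.4856 0.3101 0.0974] err mm [0.7 0.7]
```

View pics/c1.png

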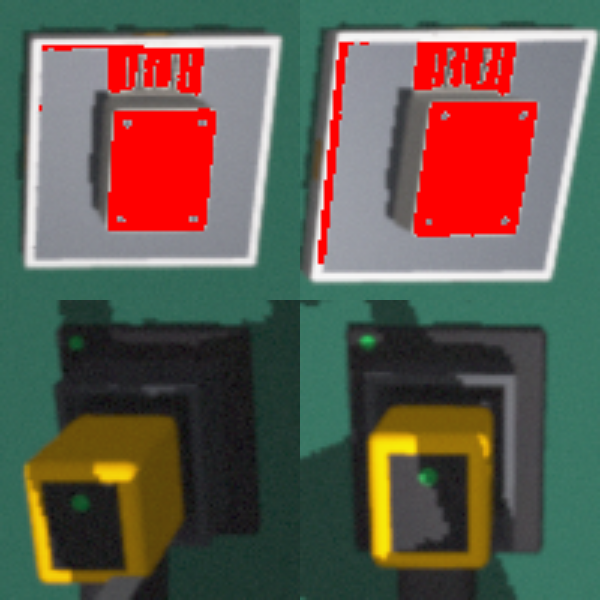

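Crop: tile on top (left is view 2, right is view 3) and scanner below. The box top, label and yellow back end have clear corners, and I read their pixels off the crop for triangulation.

```bash
cat > m2.py <<'E'
from h import *
W={n:load(n+".pkl") for n in ("w2","w3")}
def quad(a,A,B):
    X=[]
    for p,q in zip(A,B):
        x,e=tri([(W["w2"].t,W["w2"].ray(p)[0]),(W["w3"].t,W["w3"].ray(q)[0])]);X.append(x);print(a,x.round(4),round(e[0]*1e3,2))
    X=np.array(X);print(" mean",X.mean(0).round(4));return X
box=quad("box",[(341.3,191.3),(377,191),(375.5,231.7),(340.7,232)],[(428.3,143.5),(464,143.7),(457,188),(423.7,188)])
sc=quad("scan",[(138.3,230),(175.7,230.3),(172.3,268.3),(145,269)],[(228.3,174.3),(269,174.3),(267.3,219),(229.3,218.3)])
cr=quad("crad",[(149,183.3),(214,185),(216,252.3)],[(221,138.3),(286.7,139.3),(286,213.3)])
fr=quad("frame",[(314.3,168.3),(398,168),(389,243),(314,243)],[(397.7,120.7),(484,120.7),(468,202),(389.5,201)])
for n,A,z in (("w2",[(341.3,191.3),(377,191),(375.5,231.7),(340.7,232)],.036),("w3",[(428.3,143.5),(464,143.7),(457,188),(423.7,188)],.036),
 ("w2",[(138.3,230),(175.7,230.3),(172.3,268.3),(145,269)],.108),("w3",[(228.3,174.3),(269,174.3),(267.3,219),(229.3,218.3)],.108),
 ("w2",[(149,183.3),(214,185),(216,252.3)],.01),("w3",[(221,138.3),(286.7,139.3),(286,213.3)],.01),
 ("w2",[(314.3,168.3),(398,168),(389,243),(314,243)],.014),("w3",[(397.7,120.7),(484,120.7),(468,202),(389.5,201)],.014)):
    P=W[n].plane(A,z);d=P[0]-P[1];e=P[1]-P[2]
    print(n,z,"centre",(P[0]+P[2])[:2].round(4)/2,"sides",np.linalg.norm(d).round(4),np.linalg.norm(e).round(4),"yaw",np.degrees([np.arctan2(-d[0],d[1]),np.arctan2(e[1],e[0])]).round(1))
E
python3 m2.py
```

```text
box [0.5599 0.1157 0.04  ] 0.32
box [0.5589 0.0684 0.0336] 0.08
box [0.5011 0.0632 0.0284] 0.57
box [0.5044 0.1127 0.0396] 0.19
 mean [0.5311 0.09   0.0354]
scan [0.5342 0.3488 0.107 ] 0.54
scan [0.5351 0.3069 0.1104] 0.38
scan [0.4935 0.3098 0.1224] 2.12
scan [0.4837 0.3506 0.1006] 0.91
 mean [0.5116 0.329  0.1101]
crad [0.5626 0.3716 0.0074] 0.17
crad [0.56   0.2849 0.0015] 1.03
crad [0.4605 0.2855 0.0103] 0.25
 mean [0.5277 0.314  0.0064]
frame [0.5858 0.1486 0.0207] 0.31
frame [0.5857 0.0379 0.0159] 0.05
frame [0.4792 0.0383 0.0174] 0.24
frame [0.48  0.145 0.018] 0.9
 mean [0.5327 0.0925 0.018 ]
w2 0.036 centre [0.5314  0.09025] sides 0.0457 0.0561 yaw [0.6 3.8]
w3 0.036 centre [0.53135 0.09085] sides 0.0437 0.0557 yaw [-0.2  1.6]
w2 0.108 centre [0.5109  0.33195] sides 0.0405 0.0468 yaw [ -0.4 -10.2]
w3 0.108 centre [0.5106  0.32905] sides 0.0417 0.0486 yaw [ 0.1 -2.3]
w2 0.01 centre [0.512  0.3281] sides 0.088 0.1004 yaw [-1.5 -1.7]
w3 0.01 centre [0.51145 0.3282 ] sides 0.0853 0.1014 yaw [-0.7  0.3]
w2 0.014 centre [0.53115 0.09235] sides 0.1107 0.1079 yaw [0.3 0.2]
w3 0.014 centre [0.53185 0.09105] sides 0.1092 0.1072 yaw [0.1 0.2]
```

```bash
python3 -m pendant '[{"dx":-0.008,"dy":-0.0135,"dz":0.02,"rx":0,"ry":0,"rz":0.3,"hand":0.085},{"dx":-0.008,"dy":-0.0135,"dz":0.03,"rx":0,"ry":0,"rz":0.3,"hand":0.085},{"dx":0,"dy":0,"dz":0.03,"rx":0,"ry":0,"rz":0,"hand":0.085},{"dx":0,"dy":0,"dz":0.03,"rx":0,"ry":0,"rz":0,"hand":0.085},{"dx":0,"dy":0,"dz":0.03,"rx":0,"ry":0,"rz":0,"hand":0.085},{"dx":0,"dy":0,"dz":0.03,"rx":0,"ry":0,"rz":0,"hand":0.085},{"dx":0,"dy":0,"dz":0.03,"rx":0,"ry":0,"rz":0,"hand":0.085},{"dx":0,"dy":0,"dz":0.0145,"rx":0,"ry":0,"rz":0,"hand":0.085},{"dx":0,"dy":0,"dz":0,"rx":0,"ry":0,"rz":0,"hand":0.085},{"dx":0,"dy":0,"dz":0,"rx":0,"ry":0,"rz":0,"hand":0.085}]' 60
python3 - <<'E'
from h import *
delta([.5025,.3285,.065],-.5)
Cam("wrist").save("pics/w4.png")
E
```

```text
clock: 4.33
position: [0.5038, 0.3265, 0.0642]
ee_rot: [0.001, 1.0, -0.006, -0.001]
contact_force: [-0.3, 0.3, 1.5]
width: 0.085
gripper_force: 0.0
pos [0.5038 0.3265 0.0642] yaw -0.73 | shift in tool mm [-1.3 -2.  -0.8] rot [ 0.07  0.07 -0.23] t 4.33
```

View pics/w4.png

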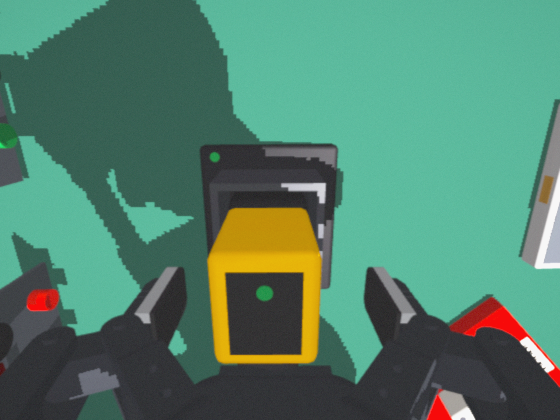

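The head's top centre is at column 266 and the fingers' middle at 275, about 2–3 mm off. I'll correct that and close.

```bash
python3 -m pendant '[{"dx":-0.001,"dy":-0.0023,"dz":-0.0005,"rx":0,"ry":0,"rz":0,"hand":0.085},{"dx":0,"dy":0,"dz":0,"rx":0,"ry":0,"rz":0,"hand":0.085},{"dx":0,"dy":0,"dz":0,"rx":0,"ry":0,"rz":0,"hand":0.035},{"dx":0,"dy":0,"dz":0,"rx":0,"ry":0,"rz":0,"hand":0.035},{"dx":0,"dy":0,"dz":0,"rx":0,"ry":0,"rz":0,"hand":0.035},{"dx":0,"dy":0,"dz":0,"rx":0,"ry":0,"rz":0,"hand":0.035},{"dx":0,"dy":0,"dz":0,"rx":0,"ry":0,"rz":0,"hand":0.035},{"dx":0,"dy":0,"dz":0,"rx":0,"ry":0,"rz":0,"hand":0.035},{"dx":0,"dy":0,"dz":0,"rx":0,"ry":0,"rz":0,"hand":0.035}]' 60
python3 -c "
from h import *
delta([.5025,.3285,.065],-.5)"
```

```text
clock: 5.13
position: [0.5026, 0.3302, 0.0658]
ee_rot: [-0.0, 1.0, -0.006, 0.0]
contact_force: [0.6, -0.0, 4.6]
width: 0.0412
gripper_force: 61.6
pos [0.5026 0.3302 0.0658] yaw -0.66 | shift in tool mm [-0.1  1.7  0.8] rot [-0.03 -0.05 -0.16] t 5.13
```

```bash
python3 -m pendant '[{"dx":0,"dy":0,"dz":-0.016,"rx":0,"ry":0,"rz":0,"hand":0.035},{"dx":0,"dy":0,"dz":-0.02,"rx":0,"ry":0,"rz":0,"hand":0.035},{"dx":0,"dy":0,"dz":-0.02,"rx":0,"ry":0,"rz":0,"hand":0.035},{"dx":0,"dy":0,"dz":-0.02,"rx":0,"ry":0,"rz":0,"hand":0.035},{"dx":0,"dy":0,"dz":-0.02,"rx":0,"ry":0,"rz":0,"hand":0.035},{"dx":0,"dy":0,"dz":0,"rx":0,"ry":0,"rz":0,"hand":0.035}]'
python3 -m pendant '[{"dx":0.0064,"dy":0.0238,"dz":0,"rx":0,"ry":0,"rz":0,"hand":0.035},{"dx":0.0064,"dy":0.0238,"dz":0,"rx":0,"ry":0,"rz":0,"hand":0.035},{"dx":0.0064,"dy":0.0238,"dz":0,"rx":0,"ry":0,"rz":0,"hand":0.035},{"dx":0.0064,"dy":0.0238,"dz":0,"rx":0,"ry":0,"rz":0,"hand":0.035},{"dx":0.0064,"dy":0.0238,"dz":0,"rx":0,"ry":0,"rz":0,"hand":0.035},{"dx":0.0064,"dy":0.0238,"dz":0,"rx":0,"ry":0,"rz":0,"hand":0.035},{"dx":0.0064,"dy":0.0238,"dz":0,"rx":0,"ry":0,"rz":0,"hand":0.035},{"dx":0.0064,"dy":0.0238,"dz":0,"rx":0,"ry":0,"rz":0,"hand":0.035},{"dx":0.0064,"dy":0.0238,"dz":0,"rx":0,"ry":0,"rz":0,"hand":0.035},{"dx":0.0064,"dy":0.0238,"dz":0,"rx":0,"ry":0,"rz":0,"hand":0.035},{"dx":0,"dy":0,"dz":0,"rx":0,"ry":0,"rz":0,"hand":0.035},{"dx":0,"dy":0,"dz":0,"rx":0,"ry":0,"rz":0,"hand":0.035}]'
python3 - <<'E'
from h import *
delta([.5635,.0915,.161],-.66)
c=Cam("wrist");keep(c,"w5.pkl");s=Cam("side")
a=np.hstack([c.im,np.zeros((420,10,3),np.uint8),s.im[60:480,60:400][:420]]) if 0 else None
big=np.zeros((420,800,3),np.uint8);big[:,:460]=c.im[:,50:510];big[:360,460:]=s.im[60:420,100:440]
cv2.imwrite("pics/w5.png",big[:,:,::-1])
E
```

```text
clock: 5.63
position: [0.5041, 0.3309, 0.1644]
ee_rot: [-0.001, 1.0, -0.006, 0.003]
contact_force: [1.4, 0.8, -1.7]
width: 0.0416
gripper_force: 61.4
clock: 6.63
position: [0.5627, 0.0901, 0.1593]
ee_rot: [-0.0, 1.0, -0.007, -0.002]
contact_force: [0.1, -0.1, -3.0]
width: 0.0413
gripper_force: 61.9
pos [0.5627 0.0901 0.1593] yaw -0.82 | shift in tool mm [ 0.8 -1.4 -1.7] rot [ 0.    0.19 -0.16] t 6.63
```

View pics/w5.png

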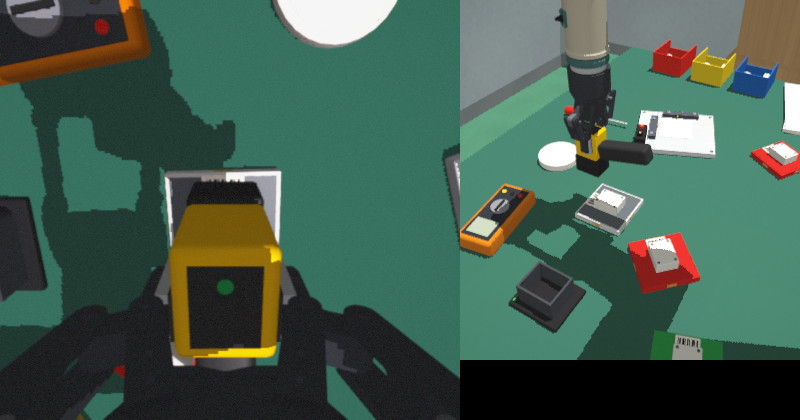

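The scanner hangs upright over the tile. Its nose is in line with the label, and the tile spans columns 215–331 of the full frame. I'll make a small trim and hold.

```bash
python3 -m pendant '[{"dx":0.001,"dy":-0.0012,"dz":-0.001,"rx":0,"ry":0,"rz":0,"hand":0.035},{"dx":0,"dy":0,"dz":0,"rx":0,"ry":0,"rz":0,"hand":0.035},{"dx":0,"dy":0,"dz":0,"rx":0,"ry":0,"rz":0,"hand":0.035},{"dx":0,"dy":0,"dz":0,"rx":0,"ry":0,"rz":0,"hand":0.035},{"dx":0,"dy":0,"dz":0,"rx":0,"ry":0,"rz":0,"hand":0.035},{"dx":0,"dy":0,"dz":0,"rx":0,"ry":0,"rz":0,"hand":0.035},{"dx":0,"dy":0,"dz":0,"rx":0,"ry":0,"rz":0,"hand":0.035},{"dx":0,"dy":0,"dz":0,"rx":0,"ry":0,"rz":0,"hand":0.035},{"dx":0,"dy":0,"dz":0,"rx":0,"ry":0,"rz":0,"hand":0.035},{"dx":0,"dy":0,"dz":0,"rx":0,"ry":0,"rz":0,"hand":0.035},{"dx":0,"dy":0,"dz":0,"rx":0,"ry":0,"rz":0,"hand":0.035},{"dx":0,"dy":0,"dz":0,"rx":0,"ry":0,"rz":0,"hand":0.035}]'
python3 -m pendant '[{"dx":0,"dy":0,"dz":0,"rx":0,"ry":0,"rz":0,"hand":0.035},{"dx":0,"dy":0,"dz":0,"rx":0,"ry":0,"rz":0,"hand":0.035},{"dx":0,"dy":0,"dz":0,"rx":0,"ry":0,"rz":0,"hand":0.035},{"dx":0,"dy":0,"dz":0,"rx":0,"ry":0,"rz":0,"hand":0.035},{"dx":0,"dy":0,"dz":0,"rx":0,"ry":0,"rz":0,"hand":0.035},{"dx":0,"dy":0,"dz":0,"rx":0,"ry":0,"rz":0,"hand":0.035},{"dx":0,"dy":0,"dz":0,"rx":0,"ry":0,"rz":0,"hand":0.035},{"dx":0,"dy":0,"dz":0,"rx":0,"ry":0,"rz":0,"hand":0.035},{"dx":0,"dy":0,"dz":0,"rx":0,"ry":0,"rz":0,"hand":0.035},{"dx":0,"dy":0,"dz":0,"rx":0,"ry":0,"rz":0,"hand":0.035}]'
python3 -c "
from h import *
delta([.5026,.3302,.158],-.66)"
```

```text
clock: 7.73
position: [0.5645, 0.0924, 0.1623]
ee_rot: [0.0, 1.0, -0.006, -0.0]
contact_force: [-0.5, -0.4, -2.6]
width: 0.0411
gripper_force: 61.9
clock: 8.57
position: [0.5645, 0.0924, 0.1623]
ee_rot: [0.0, 1.0, -0.006, -0.0]
contact_force: [-0.2, 0.4, -3.0]
width: 0.0415
gripper_force: 61.9
pos [0.5645 0.0924 0.1623] yaw -0.67 | shift in tool mm [ -64.6 -237.     4.3] rot [ 0.    0.   -0.01] t 8.57
```

```bash
python3 -m pendant '[{"dx":-0.0065,"dy":-0.0237,"dz":0,"rx":0,"ry":0,"rz":0,"hand":0.035},{"dx":-0.0065,"dy":-0.0237,"dz":0,"rx":0,"ry":0,"rz":0,"hand":0.035},{"dx":-0.0065,"dy":-0.0237,"dz":0,"rx":0,"ry":0,"rz":0,"hand":0.035},{"dx":-0.0065,"dy":-0.0237,"dz":0,"rx":0,"ry":0,"rz":0,"hand":0.035},{"dx":-0.0065,"dy":-0.0237,"dz":0,"rx":0,"ry":0,"rz":0,"hand":0.035},{"dx":-0.0065,"dy":-0.0237,"dz":0,"rx":0,"ry":0,"rz":0,"hand":0.035},{"dx":-0.0065,"dy":-0.0237,"dz":0,"rx":0,"ry":0,"rz":0,"hand":0.035},{"dx":-0.0065,"dy":-0.0237,"dz":0,"rx":0,"ry":0,"rz":0,"hand":0.035},{"dx":-0.0065,"dy":-0.0237,"dz":0,"rx":0,"ry":0,"rz":0,"hand":0.035},{"dx":-0.0065,"dy":-0.0237,"dz":0,"rx":0,"ry":0,"rz":0,"hand":0.035},{"dx":0,"dy":0,"dz":0,"rx":0,"ry":0,"rz":0,"hand":0.035},{"dx":0,"dy":0,"dz":0,"rx":0,"ry":0,"rz":0,"hand":0.035}]' | grep -A3 posi
python3 -c "
from h import *
delta([.5026,.3302,.0658],-.66)"
```

```text
position: [0.5018, 0.3312, 0.1621]
ee_rot: [0.0, 1.0, -0.005, -0.0]
contact_force: [0.1, -0.8, -1.9]
width: 0.0413
pos [0.5018 0.3312 0.1621] yaw -0.52 | shift in tool mm [ 0.9  1.  96.3] rot [0.03 0.   0.14] t 9.57
```

```bash
python3 -m pendant '[{"dx":0.001,"dy":0.001,"dz":0.02,"rx":0,"ry":0,"rz":0,"hand":0.035},{"dx":0,"dy":0,"dz":0.02,"rx":0,"ry":0,"rz":0,"hand":0.035},{"dx":0,"dy":0,"dz":0.015,"rx":0,"ry":0,"rz":0,"hand":0.035},{"dx":0,"dy":0,"dz":0.015,"rx":0,"ry":0,"rz":0,"hand":0.035},{"dx":0,"dy":0,"dz":0.012,"rx":0,"ry":0,"rz":0,"hand":0.035},{"dx":0,"dy":0,"dz":0.01,"rx":0,"ry":0,"rz":0,"hand":0.035},{"dx":0,"dy":0,"dz":0.003,"rx":0,"ry":0,"rz":0,"hand":0.035},{"dx":0,"dy":0,"dz":0,"rx":0,"ry":0,"rz":0,"hand":0.035},{"dx":0,"dy":0,"dz":0,"rx":0,"ry":0,"rz":0,"hand":0.035}]'
```

```text
clock: 10.32
position: [0.5039, 0.3291, 0.0678]
ee_rot: [-0.0, 1.0, -0.006, 0.001]
contact_force: [-0.7, 0.3, -2.6]
width: 0.0412
gripper_force: 62.1
```

Still hanging free at 0.0678. I'll go down the last 2 mm, then open and retreat.

```bash
python3 -m pendant '[{"dx":0,"dy":0,"dz":0.001,"rx":0,"ry":0,"rz":0,"hand":0.035},{"dx":0,"dy":0,"dz":0.001,"rx":0,"ry":0,"rz":0,"hand":0.035},{"dx":0,"dy":0,"dz":0,"rx":0,"ry":0,"rz":0,"hand":0.035},{"dx":0,"dy":0,"dz":0,"rx":0,"ry":0,"rz":0,"hand":0.035}]' | grep -E "posi|force"
python3 -m pendant '[{"dx":0,"dy":0,"dz":0,"rx":0,"ry":0,"rz":0,"hand":0.085},{"dx":0,"dy":0,"dz":0,"rx":0,"ry":0,"rz":0,"hand":0.085},{"dx":0,"dy":0,"dz":0,"rx":0,"ry":0,"rz":0,"hand":0.085},{"dx":0,"dy":0,"dz":0,"rx":0,"ry":0,"rz":0,"hand":0.085},{"dx":0,"dy":0,"dz":0,"rx":0,"ry":0,"rz":0,"hand":0.085},{"dx":0,"dy":0,"dz":0,"rx":0,"ry":0,"rz":0,"hand":0.085},{"dx":0,"dy":0,"dz":-0.03,"rx":0,"ry":0,"rz":0,"hand":0.085},{"dx":0,"dy":0,"dz":-0.035,"rx":0,"ry":0,"rz":0,"hand":0.085},{"dx":0,"dy":0,"dz":-0.035,"rx":0,"ry":0,"rz":0,"hand":0.085},{"dx":0,"dy":0,"dz":-0.035,"rx":0,"ry":0,"rz":0,"hand":0.085},{"dx":0,"dy":0,"dz":0,"rx":0,"ry":0,"rz":0,"hand":0.085},{"dx":0,"dy":0,"dz":0,"rx":0,"ry":0,"rz":0,"hand":0.085}]'
python3 - <<'E'
from h import *
delta([.531,.0915,.2],0)
c=Cam("wrist");keep(c,"w6.pkl");s=Cam("side")
big=np.zeros((420,800,3),np.uint8);big[:,:460]=c.im[:,50:510];big[:360,460:]=s.im[60:420,100:440]
cv2.imwrite("pics/w6.png",big[:,:,::-1])
E
```

```text
position: [0.5039, 0.3295, 0.0659]
contact_force: [-0.4, -0.6, -0.3]
gripper_force: 62.1
clock: 11.65
position: [0.5045, 0.3299, 0.203]
ee_rot: [-0.001, 1.0, -0.006, 0.003]
contact_force: [-0.0, -0.2, 0.0]
width: 0.0853
gripper_force: 0.0
pos [0.5045 0.3299 0.203 ] yaw -0.66 | shift in tool mm [ 29.2 238.1   2.5] rot [-0.15 -0.3  -0.66] t 11.65
```

View pics/w6.png

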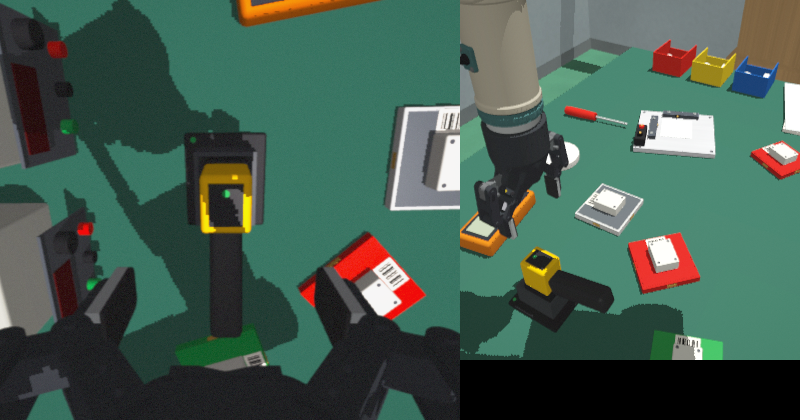

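The scanner stands in its cradle again, at about (228,200) in the crop. That was my tenth picture, so from here I measure by masks only. Next I fly over the jig to measure it from two places.

```bash
python3 -m pendant '[{"dx":0.0015,"dy":0.0355,"dz":-0.006,"rx":0,"ry":0,"rz":0,"hand":0.085},{"dx":0.0015,"dy":0.0355,"dz":-0.006,"rx":0,"ry":0,"rz":0,"hand":0.085},{"dx":0.0015,"dy":0.0355,"dz":-0.006,"rx":0,"ry":0,"rz":0,"hand":0.085},{"dx":0.0015,"dy":0.0355,"dz":-0.006,"rx":0,"ry":0,"rz":0,"hand":0.085},{"dx":0.0015,"dy":0.0355,"dz":-0.006,"rx":0,"ry":0,"rz":0,"hand":0.085},{"dx":0.0015,"dy":0.0355,"dz":-0.006,"rx":0,"ry":0,"rz":0,"hand":0.085},{"dx":0.0015,"dy":0.0355,"dz":-0.006,"rx":0,"ry":0,"rz":0,"hand":0.085},{"dx":0.0015,"dy":0.0355,"dz":-0.006,"rx":0,"ry":0,"rz":0,"hand":0.085},{"dx":0.0015,"dy":0.0355,"dz":-0.006,"rx":0,"ry":0,"rz":0,"hand":0.085},{"dx":0.0015,"dy":0.0355,"dz":-0.006,"rx":0,"ry":0,"rz":0,"hand":0.085},{"dx":0.0015,"dy":0.0355,"dz":-0.006,"rx":0,"ry":0,"rz":0,"hand":0.085},{"dx":0.0015,"dy":0.0355,"dz":-0.006,"rx":0,"ry":0,"rz":0,"hand":0.085}]' >/dev/null
python3 -m pendant '[{"dx":0.0015,"dy":0.0355,"dz":0,"rx":0,"ry":0,"rz":0,"hand":0.085},{"dx":0.0015,"dy":0.0355,"dz":0,"rx":0,"ry":0,"rz":0,"hand":0.085},{"dx":0.0015,"dy":0.0355,"dz":0,"rx":0,"ry":0,"rz":0,"hand":0.085},{"dx":0,"dy":0,"dz":0,"rx":0,"ry":0,"rz":0,"hand":0.085},{"dx":0,"dy":0,"dz":0,"rx":0,"ry":0,"rz":0,"hand":0.085},{"dx":0,"dy":0,"dz":0,"rx":0,"ry":0,"rz":0,"hand":0.085}]'|grep posi
python3 -c "
from h import *
keep(Cam('wrist'),'j1.pkl');keep(Cam('top'),'top2.pkl')"
python3 -m pendant '[{"dx":0,"dy":-0.025,"dz":0,"rx":0,"ry":0,"rz":0,"hand":0.085},{"dx":0,"dy":-0.03,"dz":0,"rx":0,"ry":0,"rz":0,"hand":0.085},{"dx":0,"dy":-0.03,"dz":0,"rx":0,"ry":0,"rz":0,"hand":0.085},{"dx":0,"dy":-0.025,"dz":0,"rx":0,"ry":0,"rz":0,"hand":0.085},{"dx":0,"dy":0,"dz":0,"rx":0,"ry":0,"rz":0,"hand":0.085},{"dx":0,"dy":0,"dz":0,"rx":0,"ry":0,"rz":0,"hand":0.085},{"dx":0,"dy":0,"dz":0,"rx":0,"ry":0,"rz":0,"hand":0.085}]'|grep posi
cat > j.py <<'E'
from h import *
Q={}
for n in ("j1","j2"):
    w=load(n+".pkl");h=w.hsv().astype(int)
    g=(h[...,1]<60)&(h[...,2]>90)
    p0=w.proj([[.529,-.25,.015]])[0]
    b=max([b for b in blobs(g,500) if np.hypot(*(b[0]-p0))<60],key=lambda b:b[1][4])
    cn=max(cv2.findContours(b[2].astype(np.uint8),0,2)[0],key=cv2.contourArea)
    hu=cv2.convexHull(cn)
    ap=cv2.approxPolyDP(hu,6,True)[:,0]
    P=w.plane(cv2.convexHull(cn)[:,0],.015)
    r=cv2.minAreaRect(P[:,:2].astype(np.float32)*1000)
    print(n,p0.round(),b[0],b[1],"poly",ap.tolist(),"rect",np.round(r[0],1),np.round(r[1],1),round(r[2],2))
    print(w.plane(ap,.015)[:,:2].round(4).tolist())
    # dark things on plate (fences, terminal box)
    m=np.zeros(g.shape,np.uint8);cv2.fillPoly(m,[hu],1)
    for k in blobs((m>0)&(h[...,2]<85),60):
        c2=max(cv2.findContours(k[2].astype(np.uint8),0,2)[0],key=cv2.contourArea)
        pp=w.plane(c2[:,0],.027)[:,:2].astype(np.float32)*1000
        rr=cv2.minAreaRect(pp);print("  dark",k[0],k[1],np.round(rr[0],1),np.round(rr[1],1),round(rr[2],1))
E
python3 - <<'E'
from h import *
keep(Cam('wrist'),'j2.pkl')
import runpy;runpy.run_path("j.py")
E
```

```text
position: [0.5187, -0.2029, 0.2705]
position: [0.5207, -0.093, 0.2724]
j1 [312. 165.] [316.7 159.2] [219, 48, 187, 212, 22884] poly [[356, 48], [405, 211], [276, 259], [219, 136], [264, 89]] rect [ 529.6 -250.5] [215.6 191. ] 21.95
[[0.6641, -0.298], [0.4655, -0.3775], [0.3957, -0.2028], [0.5671, -0.1334], [0.6213, -0.1909]]
  dark [251.5 114.1] [220, 90, 54, 46, 682] [ 585.1 -171.9] [26.6 73.6] 42.0
  dark [356.9 126. ] [351, 108, 13, 39, 88] [ 575.6 -302.3] [44.4 14.2] 4.3
  dark [267.3 127.3] [253, 116, 27, 23, 334] [ 576.1 -195.7] [19.1 33.7] 22.4
  dark [369.6 169.4] [363, 150, 14, 40, 75] [ 524.1 -321.7] [53.1  2.3] 22.2
j2 [395. 166.] [399.6 160.8] [298, 51, 187, 209, 22389] poly [[450, 51], [484, 212], [351, 259], [298, 115]] rect [ 529.8 -250.2] [216.1 191.1] 21.91
[[0.6636, -0.2989], [0.4656, -0.3772], [0.3968, -0.2011], [0.594, -0.1229]]
  dark [333.6 114.5] [303, 93, 64, 44, 1338] [ 594.  -166.1] [30.3 72.5] 21.8
  dark [378.9 113.6] [341, 95, 82, 47, 171] [ 596.  -219.9] [ 16.7 101.2] 31.0
  dark [449.7 149. ] [439, 110, 23, 83, 388] [ 545.7 -312. ] [104.5  20.3] 13.2
```

The jig plate fits its stated size in both views (215.8 × 191 mm), at yaw 21.9°, which puts home at about (0.531, -0.2605). Now the tile.

```bash
python3 -m pendant '[{"dx":0.0014,"dy":-0.0307,"dz":0.01,"rx":0,"ry":0,"rz":-0.15,"hand":0.085},{"dx":0.0014,"dy":-0.0307,"dz":0.02,"rx":0,"ry":0,"rz":-0.15,"hand":0.085},{"dx":0.0014,"dy":-0.0307,"dz":0.03,"rx":0,"ry":0,"rz":-0.15,"hand":0.085},{"dx":0.0014,"dy":-0.0307,"dz":0.03,"rx":0,"ry":0,"rz":-0.15,"hand":0.085},{"dx":0.0014,"dy":-0.0307,"dz":0.03,"rx":0,"ry":0,"rz":-0.15,"hand":0.085},{"dx":0.0014,"dy":-0.0307,"dz":0.03,"rx":0,"ry":0,"rz":-0.15,"hand":0.085},{"dx":0,"dy":0,"dz":0,"rx":0,"ry":0,"rz":0,"hand":0.085},{"dx":0,"dy":0,"dz":0,"rx":0,"ry":0,"rz":0,"hand":0.085},{"dx":0,"dy":0,"dz":0,"rx":0,"ry":0,"rz":0,"hand":0.085}]' >/dev/null
python3 - <<'E'
from h import *
delta([.531,.0912,.016],.2)
w=Cam("wrist");keep(w,"t1.pkl");h=w.hsv().astype(int)
for b in blobs((h[...,1]<60)&(h[...,2]>170),150):
    cn=max(cv2.findContours(b[2].astype(np.uint8),0,2)[0],key=cv2.contourArea)
    P=w.plane(cn[:,0],.036)[:,:2].astype(np.float32)*1000
    r=cv2.minAreaRect(P);print(b[0],b[1],np.round(r[0],1),np.round(r[1],1),round(r[2],1))
E
```

```text
pos [0.5308 0.086  0.1262] yaw 0.22 | shift in tool mm [ 1.000e-01 -5.300e+00  1.102e+02] rot [ 0.05 -0.05  0.02] t 14.73
[551.4 205.4] [536, 134, 24, 172, 1653] [ 523.9 -140.4] [156.7  13.5] 21.8
[280.  217.4] [206, 141, 130, 124, 9711] [538.   90.6] [100.4 100.6] 0.7
[268.  158.4] [242, 144, 51, 30, 803] [575.4  91.5] [21.6 36.9] 0.2
[225.9 336.9] [203, 318, 47, 38, 799] [413.8 129.2] [37.4 23. ] 43.6
[200.1 364.9] [181, 347, 40, 36, 877] [381.7 156. ] [36.7 32.2] 36.9
```

```bash
python3 -m pendant '[{"dx":0,"dy":-0.0053,"dz":0.03,"rx":0,"ry":0,"rz":0,"hand":0.085},{"dx":0,"dy":0,"dz":0.03,"rx":0,"ry":0,"rz":0,"hand":0.085},{"dx":0,"dy":0,"dz":0.025,"rx":0,"ry":0,"rz":0,"hand":0.085},{"dx":0,"dy":0,"dz":0.015,"rx":0,"ry":0,"rz":0,"hand":0.085},{"dx":0,"dy":0,"dz":0.007,"rx":0,"ry":0,"rz":0,"hand":0.085},{"dx":0,"dy":0,"dz":0,"rx":0,"ry":0,"rz":0,"hand":0.085},{"dx":0,"dy":0,"dz":0,"rx":0,"ry":0,"rz":0,"hand":0.085},{"dx":0,"dy":0,"dz":0,"rx":0,"ry":0,"rz":0,"hand":0.085}]'
python3 - <<'E'
from h import *
delta([.531,.0912,.016],.2)
E
```

```text
clock: 15.45
position: [0.5316, 0.0917, 0.0205]
ee_rot: [0.0, 1.0, 0.002, 0.002]
contact_force: [-0.8, -1.3, 0.2]
width: 0.0848
gripper_force: 0.0
pos [0.5316 0.0917 0.0205] yaw 0.18 | shift in tool mm [-0.6  0.5  4.5] rot [ 0.   -0.2  -0.02] t 15.45
```

```bash
python3 -m pendant '[{"dx":0,"dy":0,"dz":0.004,"rx":0,"ry":0,"rz":0,"hand":0.085},{"dx":0,"dy":0,"dz":0,"rx":0,"ry":0,"rz":0,"hand":0.037},{"dx":0,"dy":0,"dz":0,"rx":0,"ry":0,"rz":0,"hand":0.037},{"dx":0,"dy":0,"dz":0,"rx":0,"ry":0,"rz":0,"hand":0.037},{"dx":0,"dy":0,"dz":0,"rx":0,"ry":0,"rz":0,"hand":0.037},{"dx":0,"dy":0,"dz":0,"rx":0,"ry":0,"rz":0,"hand":0.037},{"dx":0,"dy":0,"dz":0,"rx":0,"ry":0,"rz":0,"hand":0.037},{"dx":0,"dy":0,"dz":0,"rx":0,"ry":0,"rz":0,"hand":0.037},{"dx":0,"dy":0,"dz":0,"rx":0,"ry":0,"rz":0,"hand":0.037}]' 80
python3 -m pendant '[{"dx":0,"dy":0,"dz":-0.005,"rx":0,"ry":0,"rz":0,"hand":0.037},{"dx":0,"dy":0,"dz":-0.015,"rx":0,"ry":0,"rz":0,"hand":0.037},{"dx":0,"dy":0,"dz":-0.02,"rx":0,"ry":0,"rz":0,"hand":0.037},{"dx":0,"dy":0,"dz":-0.02,"rx":0,"ry":0,"rz":0,"hand":0.037},{"dx":0,"dy":0,"dz":0,"rx":0,"ry":0,"rz":0,"hand":0.037},{"dx":0,"dy":0,"dz":0,"rx":0,"ry":0,"rz":0,"hand":0.037}]'
python3 - <<'E'
from h import *
j=np.radians(21.9);X=np.array([np.cos(j),np.sin(j),0]);Y=np.array([-X[1],X[0],0])
home=np.array([.531,-.2605,0])
delta(home-.025*X+.025*Y+[0,0,.08],21.9)
E
```

```text
clock: 16.2
position: [0.5305, 0.0923, 0.0155]
ee_rot: [0.0, 1.0, 0.002, 0.001]
contact_force: [-0.7, -0.6, 6.0]
width: 0.0423
gripper_force: 84.0
clock: 16.7
position: [0.5303, 0.0923, 0.0753]
ee_rot: [0.0, 1.0, 0.002, 0.001]
contact_force: [0.1, 0.1, -3.1]
width: 0.0421
gripper_force: 83.1
pos [0.5303 0.0923 0.0753] yaw 0.23 | shift in tool mm [-33.2 338.8  -4.7] rot [ 2.000e-02 -1.000e-01 -2.167e+01] t 16.7
```

```bash
python3 -m pendant '[{"dx":-0.0028,"dy":0.0282,"dz":-0.001,"rx":0,"ry":0,"rz":0,"hand":0.037},{"dx":-0.0028,"dy":0.0282,"dz":-0.001,"rx":0,"ry":0,"rz":0,"hand":0.037},{"dx":-0.0028,"dy":0.0282,"dz":-0.001,"rx":0,"ry":0,"rz":0,"hand":0.037},{"dx":-0.0028,"dy":0.0282,"dz":-0.001,"rx":0,"ry":0,"rz":0,"hand":0.037},{"dx":-0.0028,"dy":0.0282,"dz":-0.001,"rx":0,"ry":0,"rz":0,"hand":0.037},{"dx":-0.0028,"dy":0.0282,"dz":0,"rx":0,"ry":0,"rz":0,"hand":0.037},{"dx":-0.0028,"dy":0.0282,"dz":0,"rx":0,"ry":0,"rz":0,"hand":0.037},{"dx":-0.0028,"dy":0.0282,"dz":0,"rx":0,"ry":0,"rz":0,"hand":0.037},{"dx":-0.0028,"dy":0.0282,"dz":0,"rx":0,"ry":0,"rz":0,"hand":0.037},{"dx":-0.0028,"dy":0.0282,"dz":0,"rx":0,"ry":0,"rz":0,"hand":0.037},{"dx":-0.0028,"dy":0.0282,"dz":0,"rx":0,"ry":0,"rz":0,"hand":0.037},{"dx":-0.0028,"dy":0.0282,"dz":0,"rx":0,"ry":0,"rz":0,"hand":0.037}]' >/dev/null
python3 -m pendant '[{"dx":0,"dy":0,"dz":0,"rx":0,"ry":0,"rz":-5.4,"hand":0.037},{"dx":0,"dy":0,"dz":0,"rx":0,"ry":0,"rz":-5.4,"hand":0.037},{"dx":0,"dy":0,"dz":0,"rx":0,"ry":0,"rz":-5.4,"hand":0.037},{"dx":0,"dy":0,"dz":0,"rx":0,"ry":0,"rz":-5.4,"hand":0.037},{"dx":0,"dy":0,"dz":0,"rx":0,"ry":0,"rz":0,"hand":0.037},{"dx":0,"dy":0,"dz":0,"rx":0,"ry":0,"rz":0,"hand":0.037},{"dx":0,"dy":0,"dz":0,"rx":0,"ry":0,"rz":0,"hand":0.037}]'
cat > p.py <<'E'
from h import *
j=np.radians(21.9);X=np.array([np.cos(j),np.sin(j),0]);Y=np.array([-X[1],X[0],0])
home=np.array([.531,-.2605,0])
s=manip.get_state();d=s["position"]-home
print("jig-frame offset from home mm",(d@X*1e3).round(2),(d@Y*1e3).round(2),"force jig",(s["contact_force"]@X).round(1),(s["contact_force"]@Y).round(1),"fz",s["contact_force"][2].round(1),"mom",s["moment"].round(2),"grip",s["gripper_force"],s["width"].round(4))
E
cat >> p.py <<'E'
delta(home-.02*X+.02*Y+[0,0,.0305],21.9)
E
python3 p.py
python3 - <<'E'
from h import *
# tile frame's yaw in hand: frame far edge from the wrist picture, plane = underside+14 mm
w=Cam("wrist");keep(w,"g1.pkl");h=w.hsv().astype(int);s=manip.get_state();z=s["position"][2]-.0155+.014
p0=w.proj([s["position"]*[1,1,0]+[0,0,z]])[0]
for b in blobs((h[...,1]<70)&(h[...,2]>60),300):
    cn=max(cv2.findContours(b[2].astype(np.uint8),0,2)[0],key=cv2.contourArea)
    P=w.plane(cn[:,0],z)[:,:2].astype(np.float32)*1000;r=cv2.minAreaRect(P)
    print(p0.round(),b[0],b[1],np.round(r[0],1),np.round(r[1],1),round(r[2],2))
E
```

```text
clock: 18.28
position: [0.4971, -0.2459, 0.0789]
ee_rot: [-0.001, 0.982, 0.188, -0.001]
contact_force: [-0.0, 0.3, -1.8]
width: 0.0427
gripper_force: 83.0
[274. 270.] [313.2 162.4] [144, 6, 322, 348, 68704] [ 531.8 -244.5] [172.1 132.2] 21.96
[274. 270.] [389.1 352.2] [377, 333, 28, 38, 643] [ 473.1 -327.2] [27.6 15.4] 27.5
[274. 270.] [148.6 359.3] [130, 347, 42, 25, 637] [ 416.2 -201.3] [22.3 16.9] 72.65Traceback (most recent call last):
  File "p.py", line 5, in <module>
    print("jig-frame offset from home mm",(d@X*1e3).round(2),(d@Y*1e3).round(2),"force jig",(s["contact_force"]@X).round(1),(s["contact_force"]@Y).round(1),"fz",s["contact_force"][2].round(1),"mom",s["moment"].round(2),"grip",s["gripper_force"],s["width"].round(4))
                                                                                                                                                                                                                                                     ^^^^^^^^^^^^^^^^
AttributeError: 'float' object has no attribute 'round'
```

```bash
sed -i 's/s\["width"\].round(4)/round(s["width"],4)/' p.py; python3 p.py
```

```text
jig-frame offset from home mm -25.8 26.05 force jig -0.7 0.7 fz -2.7 mom [0.05 0.   0.02] grip 83.04807901382446 0.0422
pos [ 0.4974 -0.246   0.0792] yaw 21.75 | shift in tool mm [ 5.8  6.1 48.6] rot [-0.06  0.04 -0.15] t 18.33
```

```bash
python3 -m pendant '[{"dx":0.006,"dy":0.006,"dz":0.015,"rx":0,"ry":0,"rz":-0.15,"hand":0.037},{"dx":0,"dy":0,"dz":0.015,"rx":0,"ry":0,"rz":0,"hand":0.037},{"dx":0,"dy":0,"dz":0.01,"rx":0,"ry":0,"rz":0,"hand":0.037},{"dx":0,"dy":0,"dz":0.005,"rx":0,"ry":0,"rz":0,"hand":0.037},{"dx":0,"dy":0,"dz":0.001,"rx":0,"ry":0,"rz":0,"hand":0.037},{"dx":0,"dy":0,"dz":0,"rx":0,"ry":0,"rz":0,"hand":0.037},{"dx":0,"dy":0,"dz":0,"rx":0,"ry":0,"rz":0,"hand":0.037},{"dx":0,"dy":0,"dz":0,"rx":0,"ry":0,"rz":0,"hand":0.037}]' >/dev/null; python3 p.py
```

```text
jig-frame offset from home mm -19.26 19.09 force jig -1.1 0.1 fz -3.0 mom [ 0.01  0.04 -0.  ] grip 83.1158709526062 0.0421
pos [ 0.506  -0.25    0.0346] yaw 21.97 | shift in tool mm [-0.7 -0.9  4.1] rot [ 0.08 -0.05  0.07] t 19.0
```

```bash
python3 -m pendant '[{"dx":0,"dy":0,"dz":0.0015,"rx":0,"ry":0,"rz":0,"hand":0.037},{"dx":0,"dy":0,"dz":0.0015,"rx":0,"ry":0,"rz":0,"hand":0.037},{"dx":0,"dy":0,"dz":0,"rx":0,"ry":0,"rz":0,"hand":0.037},{"dx":0,"dy":0,"dz":0,"rx":0,"ry":0,"rz":0,"hand":0.037}]' >/dev/null; python3 p.py
python3 -m pendant '[{"dx":0,"dy":0,"dz":0.001,"rx":0,"ry":0,"rz":0,"hand":0.037},{"dx":0,"dy":0,"dz":0,"rx":0,"ry":0,"rz":0,"hand":0.037},{"dx":0,"dy":0,"dz":0,"rx":0,"ry":0,"rz":0,"hand":0.037}]' >/dev/null; python3 p.py
python3 -m pendant '[{"dx":0,"dy":0,"dz":0.001,"rx":0,"ry":0,"rz":0,"hand":0.037},{"dx":0,"dy":0,"dz":0,"rx":0,"ry":0,"rz":0,"hand":0.037},{"dx":0,"dy":0,"dz":0,"rx":0,"ry":0,"rz":0,"hand":0.037}]' >/dev/null; python3 p.py
```

```text
jig-frame offset from home mm -19.64 19.62 force jig 0.2 0.6 fz -2.4 mom [ 0.02  0.01 -0.01] grip 83.11580300331116 0.0421
pos [ 0.5055 -0.2496  0.0309] yaw 21.98 | shift in tool mm [-0.4 -0.4  0.4] rot [0.   0.   0.08] t 19.33
jig-frame offset from home mm -19.52 19.43 force jig -0.6 0.8 fz 3.7 mom [0.24 0.29 0.02] grip 83.88547897338867 0.0424
pos [ 0.5056 -0.2498  0.0305] yaw 21.98 | shift in tool mm [-0.5 -0.6  0. ] rot [ 0.03 -0.01  0.08] t 19.58
jig-frame offset from home mm -19.52 19.46 force jig -2.1 2.4 fz 11.3 mom [0.45 0.55 0.01] grip 84.73431944847107 0.0423
pos [ 0.5056 -0.2497  0.0305] yaw 21.99 | shift in tool mm [-0.5 -0.5  0. ] rot [ 0.05 -0.02  0.09] t 19.83
```

```bash
python3 -m pendant '[{"dx":0.003,"dy":0.003,"dz":-0.0007,"rx":0,"ry":0,"rz":0,"hand":0.037},{"dx":0.003,"dy":0.003,"dz":0,"rx":0,"ry":0,"rz":0,"hand":0.037},{"dx":0.003,"dy":0.003,"dz":0,"rx":0,"ry":0,"rz":0,"hand":0.037},{"dx":0.003,"dy":0.003,"dz":0,"rx":0,"ry":0,"rz":0,"hand":0.037},{"dx":0.002,"dy":0.002,"dz":0,"rx":0,"ry":0,"rz":0,"hand":0.037},{"dx":0,"dy":0,"dz":0,"rx":0,"ry":0,"rz":0,"hand":0.037},{"dx":0,"dy":0,"dz":0,"rx":0,"ry":0,"rz":0,"hand":0.037}]' >/dev/null; python3 p.py
python3 -m pendant '[{"dx":0.002,"dy":0,"dz":0,"rx":0,"ry":0,"rz":0,"hand":0.037},{"dx":0.002,"dy":0,"dz":0,"rx":0,"ry":0,"rz":0,"hand":0.037},{"dx":0,"dy":0,"dz":0,"rx":0,"ry":0,"rz":0,"hand":0.037},{"dx":0,"dy":0,"dz":0,"rx":0,"ry":0,"rz":0,"hand":0.037}]' >/dev/null; python3 p.py
python3 -m pendant '[{"dx":0,"dy":0.002,"dz":0,"rx":0,"ry":0,"rz":0,"hand":0.037},{"dx":0,"dy":0.002,"dz":0,"rx":0,"ry":0,"rz":0,"hand":0.037},{"dx":0,"dy":0,"dz":0,"rx":0,"ry":0,"rz":0,"hand":0.037},{"dx":0,"dy":0,"dz":0,"rx":0,"ry":0,"rz":0,"hand":0.037}]' >/dev/null; python3 p.py
```

```text
jig-frame offset from home mm -5.14 5.02 force jig -1.3 1.3 fz 7.5 mom [0.33 0.35 0.  ] grip 84.2086136341095 0.0423
pos [ 0.5244 -0.2578  0.0305] yaw 21.98 | shift in tool mm [-14.8 -15.    0. ] rot [ 0.06 -0.04  0.08] t 20.42
jig-frame offset from home mm -2.36 4.96 force jig -4.2 0.5 fz 7.5 mom [0.08 0.7  0.07] grip 84.32708859443665 0.0423
pos [ 0.527  -0.2568  0.0305] yaw 22.03 | shift in tool mm [-17.6 -15.1   0. ] rot [0.06 0.08 0.13] t 20.75
jig-frame offset from home mm -2.25 2.92 force jig -2.0 5.9 fz 9.8 mom [ 0.31  0.61 -0.07] grip 84.58869338035583 0.0423
pos [ 0.5278 -0.2586  0.0305] yaw 21.98 | shift in tool mm [-17.7 -17.1   0.1] rot [-0.12  0.08  0.08] t 21.08
```

```bash
python3 -m pendant '[{"dx":0.001,"dy":0.001,"dz":0,"rx":0,"ry":0,"rz":0,"hand":0.037},{"dx":0.001,"dy":0.001,"dz":0,"rx":0,"ry":0,"rz":0,"hand":0.037},{"dx":0,"dy":0,"dz":0,"rx":0,"ry":0,"rz":0,"hand":0.037},{"dx":0,"dy":0,"dz":0,"rx":0,"ry":0,"rz":0,"hand":0.037}]' >/dev/null; python3 p.py
python3 -m pendant '[{"dx":0.001,"dy":0.001,"dz":0,"rx":0,"ry":0,"rz":0,"hand":0.037},{"dx":0,"dy":0,"dz":0,"rx":0,"ry":0,"rz":0,"hand":0.037},{"dx":0,"dy":0,"dz":0,"rx":0,"ry":0,"rz":0,"hand":0.037}]' >/dev/null; python3 p.py
```

```text
jig-frame offset from home mm -1.31 1.81 force jig -5.3 6.3 fz 11.8 mom [ 0.32  0.91 -0.07] grip 84.9015998840332 0.0424
pos [ 0.5291 -0.2593  0.0306] yaw 22.0 | shift in tool mm [-18.7 -18.2   0.2] rot [-0.21  0.2   0.1 ] t 21.42
jig-frame offset from home mm -1.29 1.77 force jig -7.6 8.7 fz 15.3 mom [ 0.28  1.29 -0.07] grip 85.146803855896 0.0424
pos [ 0.5291 -0.2593  0.0306] yaw 22.01 | shift in tool mm [-18.7 -18.3   0.3] rot [-0.32  0.31  0.11] t 21.67
```

```bash
python3 -m pendant '[{"dx":0.001,"dy":0.001,"dz":-0.0005,"rx":0,"ry":0,"rz":0,"hand":0.037},{"dx":0.001,"dy":0.001,"dz":0,"rx":0,"ry":0,"rz":0,"hand":0.037},{"dx":0,"dy":0,"dz":0,"rx":0,"ry":0,"rz":0,"hand":0.037},{"dx":0,"dy":0,"dz":0,"rx":0,"ry":0,"rz":0,"hand":0.037}]' >/dev/null; python3 p.py
python3 -m pendant '[{"dx":0.001,"dy":0.001,"dz":-0.0005,"rx":0,"ry":0,"rz":0,"hand":0.037},{"dx":0.001,"dy":0.001,"dz":0,"rx":0,"ry":0,"rz":0,"hand":0.037},{"dx":0,"dy":0,"dz":0,"rx":0,"ry":0,"rz":0,"hand":0.037},{"dx":0,"dy":0,"dz":0,"rx":0,"ry":0,"rz":0,"hand":0.037}]' >/dev/null; python3 p.py
```

```text
jig-frame offset from home mm -1.33 1.61 force jig -12.4 11.2 fz 18.3 mom [ 0.43  1.88 -0.07] grip 85.40929198265076 0.0423
pos [ 0.5292 -0.2595  0.0308] yaw 22.04 | shift in tool mm [-18.6 -18.4   0.6] rot [-0.54  0.54  0.14] t 22.0
jig-frame offset from home mm -1.32 1.37 force jig -16.1 14.2 fz 19.8 mom [ 0.57  2.52 -0.16] grip 85.66100835800171 0.0419
pos [ 0.5293 -0.2597  0.031 ] yaw 22.07 | shift in tool mm [-18.6 -18.7   1. ] rot [-0.75  0.76  0.16] t 22.33
```

```bash
python3 -m pendant '[{"dx":0,"dy":0,"dz":0,"rx":-0.4,"ry":0.4,"rz":0,"hand":0.037},{"dx":0,"dy":0,"dz":0,"rx":0,"ry":0,"rz":0,"hand":0.037},{"dx":0,"dy":0,"dz":0,"rx":0,"ry":0,"rz":0,"hand":0.037},{"dx":0,"dy":0,"dz":0,"rx":0,"ry":0,"rz":0,"hand":0.037}]' >/dev/null; python3 p.py
python3 -m pendant '[{"dx":0,"dy":0,"dz":0,"rx":-0.4,"ry":0.4,"rz":0,"hand":0.037},{"dx":0,"dy":0,"dz":0,"rx":0,"ry":0,"rz":0,"hand":0.037},{"dx":0,"dy":0,"dz":0,"rx":0,"ry":0,"rz":0,"hand":0.037},{"dx":0,"dy":0,"dz":0,"rx":0,"ry":0,"rz":0,"hand":0.037}]' >/dev/null; python3 p.py
```

```text
jig-frame offset from home mm -1.25 1.09 force jig -15.8 12.4 fz 17.5 mom [ 0.34  2.58 -0.19] grip 85.46663045883179 0.042
pos [ 0.5294 -0.26    0.0306] yaw 22.06 | shift in tool mm [-18.7 -19.    0.3] rot [-0.32  0.35  0.16] t 22.67
jig-frame offset from home mm -1.19 1.05 force jig -14.9 10.1 fz 18.3 mom [ 0.91  2.93 -0.14] grip 85.53544521331787 0.0422
pos [ 0.5295 -0.26    0.0305] yaw 22.04 | shift in tool mm [-18.8 -19.   -0. ] rot [ 0.05 -0.05  0.14] t 23.0
```

```bash
python3 -m pendant '[{"dx":0.0005,"dy":0.0015,"dz":0,"rx":-0.2,"ry":0,"rz":0,"hand":0.037},{"dx":0.0005,"dy":0.001,"dz":0,"rx":-0.2,"ry":0.1,"rz":0,"hand":0.037},{"dx":0,"dy":0,"dz":0,"rx":0,"ry":0,"rz":0,"hand":0.037},{"dx":0,"dy":0,"dz":0,"rx":0,"ry":0,"rz":0,"hand":0.037},{"dx":0,"dy":0,"dz":0,"rx":0,"ry":0,"rz":0,"hand":0.037}]' >/dev/null; python3 p.py
python3 - <<'E'
from h import *
j=np.radians(21.9);X=np.array([np.cos(j),np.sin(j),0]);Y=np.array([-X[1],X[0],0]);o=np.array([.5181,-.2550,0])
s=manip.get_state();w=Cam("wrist");keep(w,"f1.pkl")
# brightness profile in the tile plane across each fence, 30 mm either side of the pin; jig coords mm
g=cv2.GaussianBlur(cv2.cvtColor(w.im,cv2.COLOR_RGB2GRAY),(3,3),0)
for nm,f in (("far",lambda a,b:o+X*a+Y*b),):
    for b in (-45,-35,-25,5,15,25,35):
        P=np.array([f(a*1e-3,b*1e-3)+[0,0,.028] for a in range(50,90,2)]);p=w.proj(P)
        print(nm,b,p[0].round(),[int(g[int(v),int(u)]) if 0<=u<560 and 0<=v<420 else -1 for u,v in p])
for b in (-35,-25,-15,20,30,40,50):
    P=np.array([o+X*b*1e-3-Y*a*1e-3+[0,0,.028] for a in range(50,90,2)]);p=w.proj(P)
    print("side",b,p[0].round(),[int(g[int(v),int(u)]) if 0<=u<560 and 0<=v<420 else -1 for u,v in p])
E
```

```text
jig-frame offset from home mm -1.18 1.0 force jig -15.8 13.6 fz 21.6 mom [ 1.87  3.51 -0.14] grip 86.04017972946167 0.0425
pos [ 0.5295 -0.26    0.0305] yaw 22.02 | shift in tool mm [-18.8 -19.   -0.1] rot [ 0.17 -0.03  0.12] t 23.42
far -45 [348. 192.] [142, 144, 142, 142, 142, 160, 238, 177, 108, 118, 116, 115, 113, 111, 109, 108, 107, 92, 114, 228]
far -35 [328. 192.] [85, 147, 148, 148, 149, 176, 238, 174, 111, 116, 115, 116, 228, 145, 177, 211, 98, 91, 115, 212]
far -25 [307. 192.] [41, 40, 33, 32, 120, 128, 116, 108, 53, 112, 112, 113, 110, 109, 106, 104, 103, 65, 115, 181]
far 5 [245. 192.] [93, 94, 95, 99, 129, 129, 116, 105, 43, 44, 45, 47, 47, 44, 45, 45, 47, 49, 114, 116]
far 15 [224. 192.] [52, 52, 53, 52, 53, 83, 114, 105, 45, 46, 45, 46, 44, 47, 45, 45, 46, 49, 113, 114]
far 25 [203. 192.] [52, 53, 51, 52, 51, 83, 112, 103, 44, 45, 45, 47, 46, 46, 45, 46, 44, 49, 116, 116]
far 35 [183. 192.] [52, 52, 52, 54, 52, 89, 114, 103, 44, 46, 44, 46, 48, 86, 72, 45, 45, 48, 111, 111]
side -35 [346. 338.] [27, 27, 28, 29, 30, 29, 28, 26, 28, 55, 57, 57, 57, 57, 41, 35, 34, 29, 30, 29]
side -25 [347. 323.] [25, 29, 27, 27, 27, 29, 27, 29, 29, 30, 26, 27, 24, 28, 28, 28, 28, 28, 29, 29]
side -15 [349. 307.] [27, 28, 30, 30, 29, 30, 26, 184, 99, 100, 99, 99, 99, 79, 39, 28, 28, 30, 61, 64]
side 20 [354. 249.] [52, 52, 52, 53, 53, 62, 234, 200, 99, 108, 108, 108, 105, 104, 102, 100, 97, 116, 229, 121]
side 30 [355. 231.] [52, 52, 52, 51, 51, 52, 111, 156, 108, 112, 110, 109, 107, 105, 105, 101, 99, 115, 230, 128]
side 40 [357. 212.] [52, 52, 51, 52, 52, 52, 111, 135, 106, 114, 112, 109, 85, 109, 123, 99, 100, 119, 230, 128]
side 50 [359. 192.] [139, 137, 85, 69, 53, 53, 112, 158, 103, 115, 112, 111, 109, 108, 105, 103, 100, 116, 229, 104]
```

```bash
python3 -m pendant '[{"dx":0.0005,"dy":0.001,"dz":-0.0005,"rx":0,"ry":0.1,"rz":0,"hand":0.037},{"dx":0.0005,"dy":0.0005,"dz":-0.0002,"rx":0,"ry":0,"rz":0,"hand":0.037},{"dx":0,"dy":0,"dz":0,"rx":0,"ry":0,"rz":0,"hand":0.037},{"dx":0,"dy":0,"dz":0,"rx":0,"ry":0,"rz":0,"hand":0.037},{"dx":0,"dy":0,"dz":0,"rx":0,"ry":0,"rz":0,"hand":0.037},{"dx":0,"dy":0,"dz":0,"rx":0,"ry":0,"rz":0,"hand":0.037},{"dx":0,"dy":0,"dz":0,"rx":0,"ry":0,"rz":0,"hand":0.037}]' >/dev/null; python3 p.py
python3 -m pendant '[{"dx":0,"dy":0,"dz":0,"rx":0,"ry":0,"rz":0,"hand":0.037},{"dx":0,"dy":0,"dz":0,"rx":0,"ry":0,"rz":0,"hand":0.037},{"dx":0,"dy":0,"dz":0,"rx":0,"ry":0,"rz":0,"hand":0.037},{"dx":0,"dy":0,"dz":0,"rx":0,"ry":0,"rz":0,"hand":0.037},{"dx":0,"dy":0,"dz":0,"rx":0,"ry":0,"rz":0,"hand":0.037},{"dx":0,"dy":0,"dz":0,"rx":0,"ry":0,"rz":0,"hand":0.037}]' >/dev/null; python3 p.py
```

```text
jig-frame offset from home mm -1.12 0.75 force jig -17.3 16.5 fz 20.2 mom [ 1.62  3.59 -0.21] grip 85.81735968589783 0.0421
pos [ 0.5297 -0.2602  0.0305] yaw 22.02 | shift in tool mm [-18.8 -19.3  -0. ] rot [ 0.03 -0.01  0.12] t 24.05
jig-frame offset from home mm -1.13 0.78 force jig -16.4 15.4 fz 20.1 mom [ 1.61  3.63 -0.2 ] grip 85.81514596939087 0.0425
pos [ 0.5297 -0.2602  0.0305] yaw 22.02 | shift in tool mm [-18.8 -19.3  -0. ] rot [ 0.03 -0.01  0.12] t 24.55
```

```bash
python3 -m pendant '[{"dx":0,"dy":0.001,"dz":-0.0005,"rx":-0.1,"ry":0,"rz":0,"hand":0.037},{"dx":0,"dy":0.0005,"dz":-0.0003,"rx":-0.1,"ry":0,"rz":0,"hand":0.037},{"dx":0,"dy":0,"dz":0,"rx":0,"ry":0,"rz":0,"hand":0.037},{"dx":0,"dy":0,"dz":0,"rx":0,"ry":0,"rz":0,"hand":0.037},{"dx":0,"dy":0,"dz":0,"rx":0,"ry":0,"rz":0,"hand":0.037},{"dx":0,"dy":0,"dz":0,"rx":0,"ry":0,"rz":0,"hand":0.037}]' >/dev/null; python3 p.py
python3 - <<'E'
from h import *
j=np.radians(21.9);X=np.array([np.cos(j),np.sin(j),0]);Y=np.array([-X[1],X[0],0]);o=np.array([.5181,-.2550,0])
w=Cam("wrist");keep(w,"f2.pkl")
for n in ("f1","f2"):
    w=load(n+".pkl");g=cv2.cvtColor(w.im,cv2.COLOR_RGB2GRAY).astype(np.float32)
    a=np.arange(58,72,.25)
    for nm,bs in (("far",(-40,-30,5,10,20,30,35)),("side",(20,25,30,35,40,45,50))):
        out=[]
        for b in bs:
            P=np.array([o+(X*k+Y*b if nm=="far" else X*b-Y*k)*1e-3+[0,0,.028] for k in a]);p=w.proj(P).astype(np.float32)
            v=cv2.remap(g,p[None,:,0].copy(),p[None,:,1].copy(),cv2.INTER_LINEAR)[0];d=np.diff(v)
            out.append((float(a[d.argmax()]),float(a[d.argmin()]),int(v[a<=68].min())))
        print(n,nm,out)
E
```

```text
jig-frame offset from home mm -1.16 0.74 force jig -16.3 17.4 fz 17.7 mom [ 2.05  3.5  -0.17] grip 85.47754168510437 0.0425
pos [ 0.5297 -0.2602  0.0305] yaw 21.99 | shift in tool mm [-18.8 -19.3  -0. ] rot [0.06 0.01 0.09] t 25.05
f1 far [(60.5, 64.25, 88), (60.5, 64.25, 89), (68.5, 65.25, 43), (70.25, 65.25, 44), (60.5, 65.25, 42), (60.0, 65.0, 43), (60.0, 65.0, 43)]
f1 side [(60.5, 64.25, 51), (60.5, 64.0, 48), (60.5, 64.5, 48), (60.5, 64.5, 50), (63.5, 64.5, 50), (63.25, 64.25, 52), (63.25, 64.25, 50)]
f2 far [(60.5, 64.75, 88), (60.5, 64.25, 88), (58.0, 65.25, 42), (66.0, 65.25, 42), (60.5, 65.25, 41), (60.5, 65.25, 41), (60.5, 65.25, 44)]
f2 side [(60.75, 64.25, 52), (60.75, 64.75, 50), (60.75, 64.75, 46), (63.75, 64.75, 50), (63.75, 64.75, 51), (63.5, 64.5, 51), (63.5, 64.5, 50)]
```

```bash
python3 -c "
from rig import manip
print(manip.sign_off())"
```

```text
the job is handed in; nothing more can be done
None
```

I held the scanner about 90 mm above the label for nearly two seconds and stood it back in its cradle, but nothing in the interface confirmed that the scan registered. The tile lies flat in the jig corner, measured square and pressed with about 16–17 N towards each fence and still gripped; the job was handed in at about 25 s.

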